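# Load the roller axle into the drill jig

## Robot

A 6-joint arm with a two-finger parallel gripper is mounted at the origin on the work surface. World frame = base frame: x ahead of the robot, y to its left, z up, the work surface at z = 0. Lengths are in m, angles in rad, forces in N, time in s.
With the tool pointing down it reaches from about 0.325 to 0.9 m from the base axis. Payload 6.1 kg.
Tool frame: the origin (TCP) lies midway between the tips of the shut fingers; the grasp point (between the pads) lies 19 mm behind it; z points along the fingers, y is the line along which they close (so a half turn about z gives the same grasp; the last joint's range is limited). The gripper opens to 85 mm and grips with 20 to 120 N. Pads are 22 mm wide; open, the fingers measure 114 mm over their backs; the gripper's body (76 mm by 85 mm) begins 54 mm behind the grasp point. The pads swing forward as they close: fully open they stand 13 mm farther back than shut.
Start: joints at [1.091, 0.22, 1.526, -0, 1.395, -0.126], TCP at [0.217, 0.586, 0.231] pointing down, gripper open.
Joint ranges: [-2.98, 2.98], [-0.91, 2.08], [0.09, 2.57], [-1.24, 4.39], [0.2, 2.65], [-2.68, 2.68]. Speed limits (rad/s): [2.57, 2.57, 3.01, 3.14, 3.14, 3.14].

## Interface

Orientations are given as [roll, pitch, yaw] about the fixed x, y, z axes, in that order (R = Rz(yaw) Ry(pitch) Rx(roll)).
In Python, from bench import monitor, viewer, ticket, nets gives the robot as it stands.
- The arm moves only by the shell command python3 -m jog 'ROWS'. ROWS is text: rows parted by semicolons, each of 7 numbers parted by spaces: the shift along the tool's x, y, z in units of 0.08 m (1.0 is 0.08 m), then the turn, a rotation vector about the tool's x, y, z in units of 360 degrees (1.0 is 360 degrees), then the gripper's target within -1 to 1 (shut at 1, half-way at 0, fully open at -1). In form: dx dy dz wx wy wz grip; .... A call has exactly 8 rows; each row shifts and turns the commanded pose from where the row before left it, along the tool's axes as they then stand; what a row does not reach is not made up. A row lasts 1/12 s, in which the tool goes at most 41.7 mm and 7.16 degrees, less where a joint would pass 70% of its speed; a pose out of reach is approached as far as the arm can. A call with a number of a shift or a turn outside -1 to 1 is refused whole. A call with a gripper value outside its range is refused whole. The fingers move at their own pace and stop on an object; the grip force is fixed at half the most. Time passes only in rows, so rows that do not move let the fingers close, or fill a call up. It gives the time, the measured TCP pose, the force, the opening and the grip force at its end, in the units of the state.
- monitor.state(): the state, without advancing time (a new reading comes with each control period).
- viewer.snapshot(name): name is "side" or "top" or "wrist"; returns (picture, depth): 420x560x3 uint8, red, green, blue; 420x560 float32, m along the optical axis (not along the pixel's ray), 0 where there is no reading.
- viewer.camera_params(name): a dict with "fovy" (degrees; the focal length in pixels is half the picture's height over the tangent of half this angle, whatever the lens; pixels are square), "cx", "cy" (the principal point, pixels), "view" (4x4, takes a point from world to camera coordinates); the wrist camera has in their place "mount" (4x4, takes a point from camera to tool coordinates, whose origin is the TCP and whose axes are the flange's). Camera axes: x right, y down, z forward; pixel columns grow to the right and rows downward; lengths in m; the calibration is good to about 2 mm. A picture is of the moment at which its call begins: read the wrist's pose just before it. camera_params takes no time and is no camera call.
- ticket.job_done(): hands the job in; it is judged then, once.
Trained networks look in the newest picture that a camera, given by its name, has taken for a name from the list of things; names that differ only in an ending like _2 or _b are one class to them, and where a whole thing is asked for, a point or a joint stands for the part that bears it (a point fixed in the world has none). Each returns a list of dicts, best first, with "conf" (0 to 1); they miss things now and then, are a little off and sometimes report something else, mostly with a low value. They report only what shows in the picture. A call takes as long as a camera call. They do not tell look-alikes from the thing itself.
- nets.masks_of(label, camera): "mask" (420x560 bool, what is visible of it) and "pixel" ([column, row] in pixels, amid what is visible of it).
The state is a dict: "time_s": time; "joint_positions": joint angles; "dq": joint speeds; "joint_efforts": joint torques, N m; "eef_pos": TCP position; "ee_rot": TCP orientation; "wrist_force": force on the tool from outside, world axes, zero at the start; "ft_torque": the same for the moment, N m; "opening": finger opening in m; "grasp_force": force on a finger pad.
Only numpy, scipy, OpenCV 4.12 (cv2) and the standard library are available. Lean on these libraries where they do the work, as an engineer would, in place of code of your own. Each camera call takes 0.05 s, during which the arm holds its last target. There are 200 camera calls.

## Task

Load the collared axle into the V-block drill jig, ready for its split-pin hole to be drilled: lay it gently in both V-blocks, plain end towards the stop screw, and slide it along until it bears firmly on the stop screw (press it home, do not ram it). Then swing the hinged leaf down until it lies flat on the axle, let go, and leave the other axle and everything else on the bench alone.

Things in the scene. Friction and masses are not known exactly. Their poses are not given: they have to be found in the camera images.
- jig: Drill jig fixed to the bench: steel base plate 216 x 84 x 12 mm, two V-blocks, end plate with stop screw, hinged leaf. Origin at bench height between the V-blocks; z up, x along the grooves towards the stop screw. V-blocks at x = -72 to -42 and 32 to 64 mm, 60 wide, 54 high. The gap between them is free down to z = 12: fingers fit there beside the axle.
- vee_seat (a point): Point 51.6 mm above the jig's origin (axes as the jig), on the line where the axis of a seated axle lies. The 90 degree V grooves are 36 mm wide at the top, apex 15.6 mm below this line, open at both ends. Sliding the axle along them takes about 1 to 3 N.
- stop_hole (a point): Where the stop screw leaves the jig's end plate, on the seated axle's line, 84 mm along x from the jig's origin (plate 12 mm thick, 60 high, behind this point). The screw is firm, its flat 14 mm tip nylon. It was set by hand: its tip lies 46 to 70 mm along x from the jig's origin and is not measured, so come up to it slowly and feel for it. Home is 4 to 10 N on it; over 16 N is ramming.
- leaf (a joint): Angle of the jig's leaf (rad): 0 = flat on a seated axle, start 1.65 to 1.95 (standing open, leaning away from the V-blocks), limits -0.10 and 2.0. Stiff hinge (0.18 N m, about 1.6 N at the leaf's end): the leaf stays where it is left.
- leaf_hinge (a point): Middle of the leaf's hinge line, which runs along the jig's y, 117 mm along x and 67.6 mm above the jig's origin, between ears at y = +-23.5 to 31.5 mm, 76 high. Axes as the jig.
- leaf_tip (a point): Middle of the leaf's free end, half-way through its thickness, 115 mm from the hinge line. The leaf: aluminium plate 44 mm wide, 10 thick, 0.2 kg. Its upper face is the one away from the V-blocks when open; on it, 80 mm from the hinge, a steel drill bush (18 mm across) stands 8 mm proud. x axis from here towards the hinge, z out of the upper face.
- axle_mid (a point): The axle to load: steel bar 22 mm across, 150 long, at one end a collar (30 across, 8 thick) and beyond it a thin threaded stub (14 across, 18 long); 0.35 to 0.65 kg. Point on its axis midway along the 150 mm; x axis along the bar to the plain end, the others turn as it rolls. It lies level in either place of the rack, axis 35 mm above the bench, plain end away from the robot.
- rack: Wooden rack on the bench, fixed: board 150 x 170 x 10 mm with two notched rails at x = -55 to -41 and 41 to 55, top at z = 34; the notches at y = -45 and y = 45 are 25 wide, floor at z = 24. Origin under its centre, z up, axles lie along its x. Between the rails the fingers can reach down beside an axle to the board (z = 10).
- spare_mid (a point): The other axle in the rack, to be left there: 22 mm in diameter, 130 long, no collar, a 13 mm stub 14 long at each end. Point: on its axis at its middle; x along it.
- heel: Black rubber heel piece, D-shaped, 74 x 68 x 9 mm, on the bench near the robot. Origin on its underside. Leave alone.
- drill: Cordless drill, green and black, 213 mm tall, standing on its battery at the left. Origin under the battery. Leave alone.
- hammer: Hammer 260 mm long, lying beyond the jig and rack. Leave alone.
- nippers: Nippers with black handles, 170 mm long, lying at the right. Leave alone.
- glue_tin: Round tin 90 mm in diameter, 110 tall, far left. Origin under its centre. Leave alone.
- pin_jar: Glass jar with a metal cap, 60 mm in diameter, 65 tall, beyond the jig. Origin under its centre. Leave alone.
Mind the look-alikes: they are no part of the job. There is more than one size of the jig; the one meant has the size given above.

How it is judged:
On the way, in this order (a step that is already met when the one before it is completed fails the run):
1. with the leaf open, the axle lies in both V-blocks and its plain end bears on the stop screw with more than 2.5 N for 0.2 s (y of axle_mid in the frame of jig between -0.0015 and 0.0015 m and z of axle_mid in the frame of jig between 0.0495 and 0.0535 m and angle between the x axis of axle_mid and the x axis of jig, either way round below 0.03 rad and x of stop_c0 in the frame of axle_mid between 0.07 and 0.0798 m and contact force between axle and stop_c0 above 2.5 N and value of joint leaf above 0.8 rad), for 0.2 s.
2. the leaf lies on the axle (value of joint leaf between -0.04 and 0.04 rad), for 0.2 s.
At the end, for the whole second after the job is handed in: The axle rests in both V-blocks (axis within 1.5 mm sideways and 2 mm in height of the seated line, within 0.03 rad of the grooves), its plain end within 1.8 mm of the stop screw's tip; the leaf is closed to within 0.04 rad of flat on it; everything is released and still (all of step 2 and y of axle_mid in the frame of jig between -0.0015 and 0.0015 m and z of axle_mid in the frame of jig between 0.0495 and 0.0535 m and angle between the x axis of axle_mid and the x axis of jig, either way round below 0.03 rad and x of stop_c0 in the frame of axle_mid between 0.07 and 0.0798 m and linear speed of axle below 0.01 m/s); the robot touches nothing.
It fails at once if the axle is rammed against the stop screw (over 16 N) (contact force between axle and stop above 16 N).
It fails at once if the axle is dropped or jammed into the V-blocks (over 90 N) (contact force between axle and jig above 90 N).
It fails at once if the other axle is moved more than 15 mm (distance of spare_mid from where it was at the start of the episode above 0.015 m).
It fails at once if another thing on the bench is moved more than 30 mm (distance of any of heel, drill, hammer, nippers, glue_tin, pin_jar from where it was at the start of the episode above 0.03 m).
It also fails if it takes over 72 s, if anything falls off the work surface, if the arm or the gripper's body presses on something with over 40 N, if the wrist force passes 120 N, or if a joint passes its speed limit or range.

## Working session

There is one attempt and no reset: what is moved stays moved. The work goes in short steps, Python scripts to look and compute and a shell command to move; the robot and the scene stay as the last step left them, time stands still between calls to the robot, and variables do not carry over. Pictures are saved under pics/ and viewed, at most 10 in all, crops included, and the job is handed in when it is done.

```bash
ls; mkdir -p pics
cat > h.py <<'E'
import numpy as np,cv2
from bench import monitor,viewer,ticket,nets
from scipy.spatial.transform import Rotation as Ro
def T():
    s=monitor.state();M=np.eye(4);M[:3,:3]=Ro.from_euler('xyz',s['ee_rot']).as_matrix();M[:3,3]=s['eef_pos'];return M
def cam(n):
    p=viewer.camera_params(n);C=T()@np.array(p['mount']) if n=='wrist' else np.linalg.inv(np.array(p['view']));return p,C
def snap(n):
    p,C=cam(n);im,d=viewer.snapshot(n)
    f=d.shape[0]/2/np.tan(np.radians(p['fovy'])/2)
    v,u=np.mgrid[:d.shape[0],:d.shape[1]]
    P=np.stack([(u-p['cx'])/f*d,(v-p['cy'])/f*d,d],-1)@C[:3,:3].T+C[:3,3]
    P[d==0]=np.nan
    return im,P
def save(n,im): cv2.imwrite('pics/'+n,cv2.cvtColor(im,cv2.COLOR_RGB2BGR))
E
python3 - <<'E'
from h import *
print(monitor.state())
for n in('top','side'):
    im,P=snap(n);save(n+'0.png',im);np.savez('pics/'+n,im=im,P=P)
    p=viewer.camera_params(n);print(n,{k:v for k,v in p.items() if k!='view'},np.linalg.inv(np.array(p['view'])).round(3).tolist())
    for l in('jig','rack','axle_mid','spare_mid','leaf','heel','drill','hammer','nippers','glue_tin','pin_jar'):
        for r in nets.masks_of(l,n)[:3]:
            m=r['mask'];print(l,round(r['conf'],2),np.round(r['pixel']),m.sum(),np.nanmedian(P[m],0).round(3))
E
```

```text
pics
{'time_s': 0.0, 'joint_positions': array([ 1.09088677e+00,  2.21270046e-01,  1.52762255e+00,  1.62374666e-05,
        1.39471244e+00, -1.26102266e-01]), 'dq': array([-9.50578291e-04,  1.86269122e-03, -9.84374051e-04,  8.44146737e-04,
       -4.68691830e-04,  9.19810359e-05]), 'joint_efforts': array([ 3.89074139e-04, -4.96899748e+01, -3.89392591e+01, -1.53070878e-04,
        1.09980541e-02,  9.22234619e-06]), 'eef_pos': array([0.2162576 , 0.58573614, 0.23016599]), 'ee_rot': array([-3.13959826e+00, -2.68947532e-04,  2.78778223e+00]), 'wrist_force': array([ 0.22176386,  0.10395551, -0.29924905]), 'ft_torque': array([-0.0072466 ,  0.04956165,  0.08744112]), 'grasp_force': 0.0, 'opening': 0.08577228659526348}
top {'fovy': 57.2739537852772, 'cx': 276.2920468953857, 'cy': 209.651348127665} [[-0.016, -0.988, 0.151, 0.344], [-1.0, 0.013, -0.023, 0.003], [0.021, -0.151, -0.988, 1.183], [0.0, 0.0, 0.0, 1.0]]
jig 0.94 [376. 290.] 1116 [ 0.277 -0.317  0.026]
jig 0.83 [176. 294.] 4119 [0.271 0.272 0.055]
jig 0.8 [239. 212.] 2147 [0.508 0.077 0.016]
rack 0.95 [353. 216.] 1830 [ 0.503 -0.26   0
[... 1146 characters left out ...]
51]
rack 0.72 [292. 298.] 2259 [ 0.504 -0.277  0.011]
axle_mid 0.78 [297. 301.] 582 [ 0.507 -0.312  0.043]
spare_mid 0.9 [288. 274.] 413 [ 0.483 -0.225  0.042]
spare_mid 0.31 [272.  99.] 1868 [0.462 0.475 0.143]
leaf 0.92 [229. 143.] 623 [0.312 0.283 0.1  ]
leaf 0.65 [213. 308.] 434 [ 0.298 -0.325  0.054]
leaf 0.6 [322. 174.] 308 [0.602 0.084 0.128]
drill 0.89 [272. 100.] 1761 [0.46  0.474 0.153]
hammer 0.89 [374. 248.] 907 [ 0.732 -0.119  0.023]
nippers 0.74 [360. 356.] 878 [ 0.643 -0.457  0.011]
nippers 0.5 [341. 144.] 934 [0.692 0.302 0.081]
glue_tin 0.77 [340. 144.] 931 [0.691 0.302 0.082]
glue_tin 0.66 [289. 207.] 1952 [0.513 0.065 0.023]
pin_jar 0.65 [367. 202.] 478 [0.748 0.049 0.043]
```

Run:
```python
from h import *
d=np.load('pics/top.npz');im,P=d['im'],d['P']
save('top_c.png',cv2.resize(im[120:330,60:440],(760,420),interpolation=cv2.INTER_CUBIC))
s=np.load('pics/side.npz');ims=s['im']
save('side_c.png',cv2.resize(ims[80:340,150:430],(784,600)[:2] if 0 else (646,600),interpolation=cv2.INTER_CUBIC))
# jig sizes in both views, from points
for (cx,cy) in((.277,-.317),(.271,.272),(.51,.07)):
    Q=np.concatenate([P.reshape(-1,3),s['P'].reshape(-1,3)])
    Q=Q[(np.hypot(Q[:,0]-cx,Q[:,1]-cy)<.18)]
    for z0,z1 in((.006,.017),(.048,.058),(.056,.064)):
        q=Q[(Q[:,2]>z0)&(Q[:,2]<z1)]
        if len(q)<6: continue
        r=cv2.minAreaRect((q[:,:2]*1000).astype(np.float32));print((cx,cy),z0,len(q),np.round(r[0]),np.round(r[1]),round(r[2],1))
```

```text
(0.277, -0.317) 0.006 1713 [ 290. -314.] [341. 335.] 85.6
(0.277, -0.317) 0.048 819 [ 354. -320.] [199.  55.] 6.3
(0.277, -0.317) 0.056 135 [ 301. -322.] [91. 47.] 2.8
(0.271, 0.272) 0.006 1828 [275. 256.] [307. 347.] 84.7
(0.271, 0.272) 0.048 269 [268. 282.] [273.  85.] 8.3
(0.271, 0.272) 0.056 232 [267. 282.] [270.  86.] 8.3
(0.51, 0.07) 0.006 2328 [505.  68.] [351. 322.] 71.2
(0.51, 0.07) 0.048 623 [506.  75.] [222.  69.] 9.6
(0.51, 0.07) 0.056 294 [507.  74.] [220.  62.] 9.2
```

View pics/top_c.png

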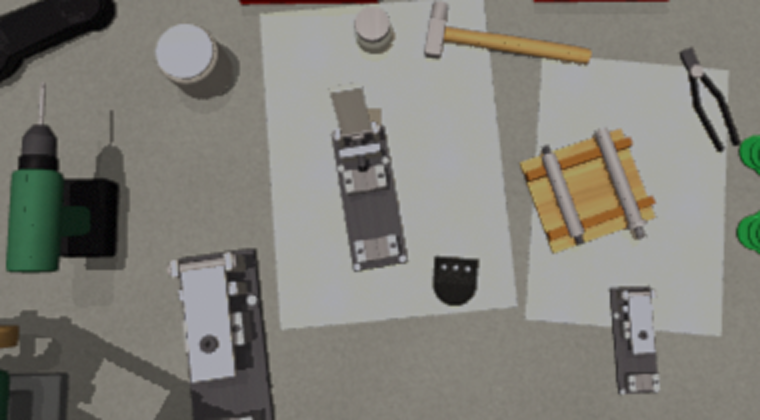

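View pics/side_c.png

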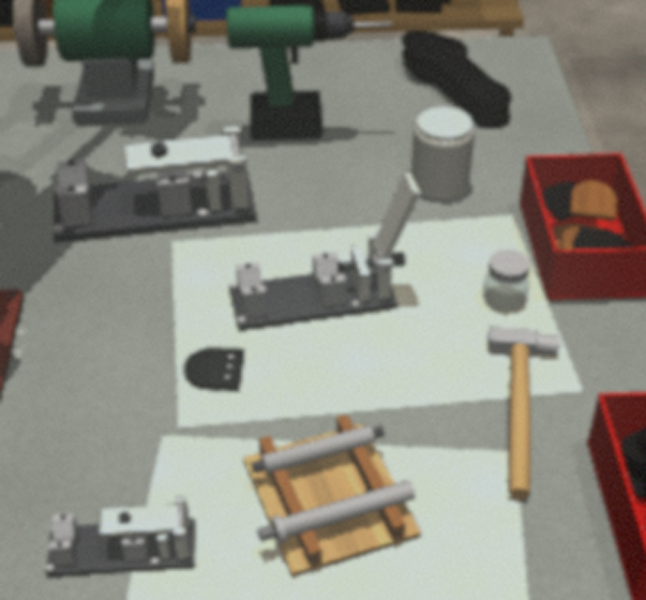

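Three jigs: top-picture pixels (176,294) large with leaf closed, (376,290) small with leaf closed, (239,212) medium with leaf open. Only the last measures about 216 mm long and has an open leaf, so it is the one. In the rack, the long bar with the collar at its near end (top 371,209; side 297,301) is the axle, and the short one at (345,218) is the spare.

```bash
cat >> h.py <<'E'
def axle(n,im,P,lab='axle_mid',near=None,zr=(.038,.052)):
    best=None
    for r in nets.masks_of(lab,n):
        q=P[r['mask']];q=q[np.isfinite(q).all(1)];q=q[(q[:,2]>zr[0])&(q[:,2]<zr[1])]
        if len(q)<40: continue
        c=np.median(q,0)
        if near is not None and np.hypot(*(c-near)[:2])>.06: continue
        r4=cv2.minAreaRect((q[:,:2]*1000).astype(np.float32))
        vx,vy,x0,y0=cv2.fitLine((q[:,:2]*1000).astype(np.float32),cv2.DIST_HUBER,0,.01,.01).ravel()
        if vx<0: vx,vy=-vx,-vy
        t=(q[:,:2]*1000-[x0,y0])@[vx,vy]
        print(n,'conf',round(r['conf'],2),'yaw deg',np.degrees(np.arctan2(vy,vx)).round(2),'through',x0.round(1),y0.round(1),'ends',(np.array([[x0,y0]])+np.outer(np.percentile(t,[.5,99.5]),[vx,vy])).round(1).tolist(),'len',np.ptp(t).round(),'ztop',np.percentile(q[:,2],80).round(4))
        return
E
python3 - <<'E'
from h import *
for n in('top','side'):
    im,P=snap(n)
    axle(n,im,P,near=np.array([.507,-.31,0]))
    axle(n,im,P,'spare_mid',near=np.array([.49,-.22,0]))
    for r in nets.masks_of('jig',n):
        q=P[r['mask']];q=q[np.isfinite(q).all(1)]
        if np.hypot(*(np.median(q,0)[:2]-[.51,.07]))>.05: continue
        for z0,z1 in((.008,.018),(.049,.058)):
            k=q[(q[:,2]>z0)&(q[:,2]<z1)];print(n,'jig',z0,len(k),[np.round(v,1) for v in cv2.minAreaRect((k[:,:2]*1000).astype(np.float32))],np.median(k[:,2]))
print({k:np.round(v,3).tolist() for k,v in viewer.camera_params('wrist').items()})
E
```

```text
top conf 0.9 yaw deg 18.25 through 510.5 -307.3 ends [[429.2, -334.0], [591.4, -280.5]] len 174.0 ztop 0.0464
top conf 0.73 yaw deg 17.97 through 492.3 -218.7 ends [[419.9, -242.2], [565.4, -195.0]] len 156.0 ztop 0.0461
top jig 0.008 1090 [array([496.4,  73.3]), array([213.5,  83.8]), np.float64(9.3)] 0.012058513317275255
top jig 0.049 254 [array([491.6,  72. ]), array([181.8,  60.8]), np.float64(9.3)] 0.053311252888925464
side conf 0.58 yaw deg 17.67 through 506.2 -311.9 ends [[424.0, -338.1], [588.2, -285.8]] len 175.0 ztop 0.0465
side conf 0.86 yaw deg 18.81 through 487.6 -223.5 ends [[419.2, -246.8], [560.5, -198.7]] len 155.0 ztop 0.046
side jig 0.008 809 [array([492. ,  73.7]), array([217.3,  90.1]), np.float64(8.5)] 0.012598758202136073
side jig 0.049 232 [array([497.5,  75. ]), array([205.1,  70.5]), np.float64(7.9)] 0.05366482151378399
{'fovy': 68.94, 'cx': 281.86, 'cy': 215.421, 'mount': [[-0.001, -0.953, -0.303, 0.078], [1.0, -0.001, -0.001, 0.0], [0.0, -0.303, 0.953, -0.143], [0.0, 0.0, 0.0, 1.0]]}
```

```bash
python3 -m jog '-.316 -.375 0 0 0 0 -1;-.316 -.375 0 0 0 0 -1;-.316 -.375 0 0 0 0 -1;-.316 -.375 0 0 0 0 -1;-.316 -.375 0 0 0 0 -1;-.316 -.375 0 0 0 0 -1;-.316 -.375 0 0 0 0 -1;-.316 -.375 0 0 0 0 -1'
python3 -m jog '-.316 -.375 0 0 0 0 -1;-.316 -.375 0 0 0 0 -1;-.316 -.375 0 0 0 0 -1;-.316 -.375 0 0 0 0 -1;-.316 -.375 0 0 0 0 -1;-.316 -.375 0 0 0 0 -1;-.316 -.375 0 0 0 0 -1;-.316 -.375 0 0 0 0 -1'
python3 -m jog '-.316 -.375 0 0 0 0 -1;-.316 -.375 0 0 0 0 -1;-.316 -.375 0 0 0 0 -1;-.316 -.375 0 0 0 0 -1;-.316 -.375 0 0 0 0 -1;-.316 -.375 0 0 0 0 -1;-.316 -.375 0 0 0 0 -1;-.316 -.375 0 0 0 0 -1'
python3 -m jog '0 0 .04 0 0 .0164 -1;0 0 .04 0 0 .0164 -1;0 0 .04 0 0 .0164 -1;0 0 .04 0 0 .0164 -1;0 0 .04 0 0 .0164 -1;0 0 .04 0 0 .0164 -1;0 0 .04 0 0 .0164 -1;0 0 .04 0 0 .0164 -1'
python3 -m jog '0 0 .04 0 0 .0164 -1;0 0 .04 0 0 .0164 -1;0 0 .04 0 0 .0164 -1;0 0 .04 0 0 .0164 -1;0 0 .04 0 0 .0164 -1;0 0 .04 0 0 .0164 -1;0 0 .04 0 0 .0164 -1;0 0 .04 0 0 .0164 -1'
python3 -m jog '0 0 .04 0 0 .0164 -1;0 0 .04 0 0 .0164 -1;0 0 .04 0 0 .0164 -1;0 0 .04 0 0 .0164 -1;0 0 .04 0 0 .0164 -1;0 0 .04 0 0 .0164 -1;0 0 .04 0 0 .0164 -1;0 0 .04 0 0 .0164 -1'
```

```text
time_s: 2.27
eef_pos: [0.3233, 0.2894, 0.2315]
ee_rot: [3.141, 0.001, 2.788]
wrist_force: [1.5, 0.6, -0.4]
opening: 0.0852
grasp_force: 0.0
time_s: 2.93
eef_pos: [0.43, -0.0062, 0.2318]
ee_rot: [3.141, 0.001, 2.788]
wrist_force: [1.0, 0.4, -0.5]
opening: 0.0855
grasp_force: 0.0
time_s: 3.6
eef_pos: [0.5366, -0.3014, 0.2312]
ee_rot: [3.142, 0.0, 2.787]
wrist_force: [1.1, -0.7, 0.5]
opening: 0.0851
grasp_force: 0.0
time_s: 4.27
eef_pos: [0.5362, -0.2994, 0.2056]
ee_rot: [3.142, 0.0, 1.958]
wrist_force: [-0.3, -1.1, -0.2]
opening: 0.0851
grasp_force: 0.0
time_s: 4.93
eef_pos: [0.5362, -0.2993, 0.18]
ee_rot: [3.142, 0.0, 1.134]
wrist_force: [-0.1, 0.2, -0.3]
opening: 0.0851
grasp_force: 0.0
time_s: 5.6
eef_pos: [0.5363, -0.2994, 0.1544]
ee_rot: [3.142, -0.0, 0.31]
wrist_force: [0.0, 0.3, 0.6]
opening: 0.0857
grasp_force: 0.0
```

Run:
```python
from h import *
im,P=snap('wrist');save('w1.png',im);np.savez('pics/w1',im=im,P=P);axle('wrist',im,P)
```

```text
wrist conf 0.64 yaw deg 18.17 through 518.3 -304.2 ends [[426.7, -334.3], [591.5, -280.2]] len 175.0 ztop 0.0462
```

View pics/w1.png

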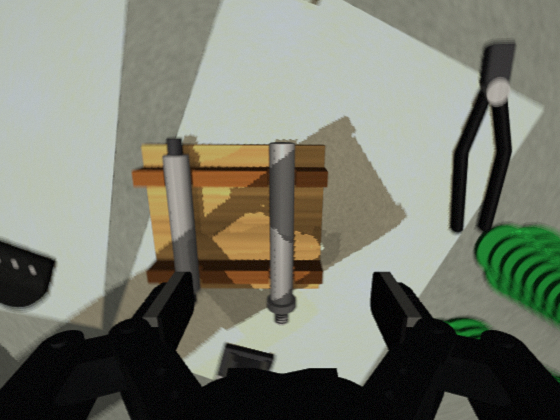

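The wrist picture shows the collared axle (282,220), with its collar near the robot at (281,302) and its plain end at (282,143). The spare is at (180,220). The fingers at (160,310) and (400,310) straddle the axle and clear the spare, so I descend and grip.

```bash
python3 -m jog '0 -.012 .15 0 0 -.001 -1;0 0 .15 0 0 0 -1;0 0 .15 0 0 0 -1;0 0 .15 0 0 0 -1;0 0 .15 0 0 0 -1;0 0 .15 0 0 0 -1;0 0 .15 0 0 0 -1;0 0 .15 0 0 0 -1'
python3 -m jog '0 0 .1 0 0 0 -1;0 0 .1 0 0 0 -1;0 0 .1 0 0 0 -1;0 0 .1 0 0 0 -1;0 0 .07 0 0 0 -1;0 0 .07 0 0 0 -1;0 0 0 0 0 0 -1;0 0 0 0 0 0 1'
python3 -m jog '0 0 0 0 0 0 1;0 0 0 0 0 0 1;0 0 0 0 0 0 1;0 0 0 0 0 0 1;0 0 0 0 0 0 1;0 0 0 0 0 0 1;0 0 0 0 0 0 1;0 0 0 0 0 0 1'
```

```text
time_s: 6.37
eef_pos: [0.5358, -0.2983, 0.057]
ee_rot: [-3.141, 0.0, 0.321]
wrist_force: [0.1, -0.1, -0.3]
opening: 0.0853
grasp_force: 0.0
time_s: 7.03
eef_pos: [0.5358, -0.2983, 0.0151]
ee_rot: [-3.141, 0.0, 0.321]
wrist_force: [-0.2, -0.6, -0.2]
opening: 0.0752
grasp_force: 0.0
time_s: 7.7
eef_pos: [0.5362, -0.2987, 0.0159]
ee_rot: [3.141, -0.0, 0.321]
wrist_force: [-1.2, 1.5, 4.5]
opening: 0.0201
grasp_force: 58.6
```

```bash
python3 -m jog '0 0 -.1 0 0 0 1;0 0 -.2 0 0 0 1;0 0 -.2 0 0 0 1;0 0 -.25 0 0 0 1;0 0 -.25 0 0 0 1;0 0 -.25 0 0 0 1;0 0 -.25 0 0 0 1;0 0 -.2 0 0 0 1'
python3 -m jog '.05 -.2 0 0 0 0 1;.05 -.29 0 0 0 0 1;.05 -.29 0 0 0 0 1;.05 -.29 0 0 0 0 1;.05 -.29 0 0 0 0 1;.05 -.29 0 0 0 0 1;.05 -.29 0 0 0 0 1;.05 -.29 0 0 0 0 1'
python3 -m jog '.05 -.29 0 0 0 0 1;.05 -.29 0 0 0 0 1;.05 -.29 0 0 0 0 1;.05 -.29 0 0 0 0 1;.05 -.29 0 0 0 0 1;.05 -.29 0 0 0 0 1;.05 -.29 0 0 0 0 1;.05 -.29 0 0 0 0 1'
python3 -m jog '0 0 0 0 0 .013 1;0 0 0 0 0 .0125 1;0 0 0 0 0 0 1;0 0 0 0 0 0 1;0 0 0 0 0 0 1;0 0 0 0 0 0 1;0 0 0 0 0 0 1;0 0 0 0 0 0 1'
python3 - <<'E'
from h import *
im,P=snap('wrist');save('w2.png',im);np.savez('pics/w2',im=im,P=P)
for l in('jig','axle_mid'):
  for r in nets.masks_of(l,'wrist')[:2]:
    print(l,r['conf'],r['pixel'],r['mask'].sum(),np.nanmedian(P[r['mask']],0).round(3))
E
```

```text
time_s: 8.37
eef_pos: [0.5356, -0.298, 0.152]
ee_rot: [-3.141, 0.0, 0.321]
wrist_force: [-0.9, -0.3, -4.3]
opening: 0.0203
grasp_force: 58.8
time_s: 9.03
eef_pos: [0.5084, -0.117, 0.1498]
ee_rot: [-3.14, 0.002, 0.321]
wrist_force: [-0.1, -0.6, -4.4]
opening: 0.02
grasp_force: 59.0
time_s: 9.7
eef_pos: [0.48, 0.0687, 0.15]
ee_rot: [-3.141, 0.002, 0.321]
wrist_force: [0.6, -0.0, -4.9]
opening: 0.0205
grasp_force: 59.0
time_s: 10.37
eef_pos: [0.4818, 0.0669, 0.1512]
ee_rot: [-3.142, 0.0, 0.161]
wrist_force: [-0.6, -0.4, -4.2]
opening: 0.0202
grasp_force: 59.3
jig 0.93 [266.2, 96.1] 17452 [0.573 0.092 0.06 ]
jig 0.91 [45.6, 309.1] 16519 [0.361 0.262 0.043]
axle_mid 0.7 [281.9, 259.6] 9673 [0.503 0.07  0.18 ]
```

View pics/w2.png

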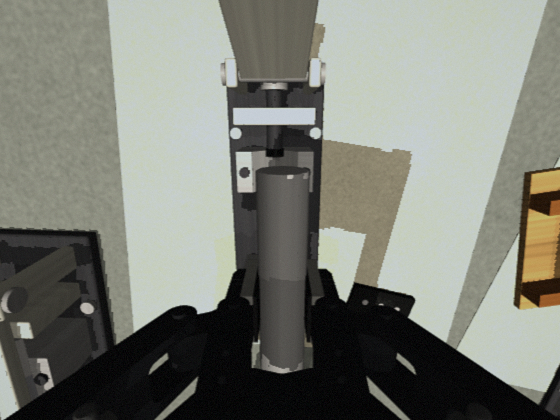

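The wrist picture shows the held axle pointing at the stop screw, whose black tip is near (275,152). The end plate is at (273,116), the far V-block at (245,172) to (310,170), and the hinge ears at (230,72) and (317,72). Next I measure the jig frame.

Run:
```python
from h import *
d=np.load('pics/w2.npz');P=d['P'];im=d['im']
s=monitor.state();print(s['eef_pos'],s['ee_rot'])
r=[r for r in nets.masks_of('jig','wrist') if abs(r['pixel'][0]-266)<60][0]
q=P[r['mask']];q=q[np.isfinite(q).all(1)]
for nm,z0,z1 in(('base',.008,.016),('vtop',.0515,.0565),('plate',.0575,.063),('ears',.073,.079)):
    k=q[(q[:,2]>z0)&(q[:,2]<z1)]
    if len(k)>5: print(nm,len(k),[np.round(v,1) for v in cv2.minAreaRect((k[:,:2]*1000).astype(np.float32))],cv2.boxPoints(cv2.minAreaRect((k[:,:2]*1000).astype(np.float32))).round(1).tolist())
# jig-aligned dump with yaw 9.2deg
y=np.radians(9.2);u=np.array([np.cos(y),np.sin(y)]);v=np.array([-u[1],u[0]])
for nm,z0,z1 in(('base',.008,.016),('vtop',.0515,.0565),('plate',.0575,.063),('ears',.073,.079)):
    k=q[(q[:,2]>z0)&(q[:,2]<z1)][:,:2]*1000
    if len(k)<10: continue
    print(nm,'along',np.percentile(k@u,[1,50,99]).round(1),'across',np.percentile(k@v,[1,50,99]).round(1))
# screw: rows 84..158 col 262..290
w=P[84:160,255:297].reshape(-1,3);w=w[np.isfinite(w).all(1)];w=w[(w[:,2]>.045)&(w[:,2]<.062)]
a=w[:,:2]*1000
print('screw?',np.percentile(a@u,[1,5,25,50,75,99]).round(1),np.percentile(a@v,[5,50,95]).round(1))
for n,c in(('row%d'%i,P[i,275]) for i in range(126,176,4)): print(n,c.round(4),(c[:2]*1000@u).round(1))
# axle in hand
w=P[165:300,262:305].reshape(-1,3);w=w[np.isfinite(w).all(1)];w=w[(w[:,2]>.16)&(w[:,2]<.19)]
vx,vy,x0,y0=cv2.fitLine((w[:,:2]*1000).astype(np.float32),cv2.DIST_HUBER,0,.01,.01).ravel()
a=w[:,:2]*1000;print('axle',np.degrees(np.arctan2(vy,vx)),x0,y0,'along',np.percentile(a@u,[.5,99.5]).round(1),'across',np.percentile(a@v,[2,50,98]).round(1))
top=[(np.percentile(w[abs(a@u-t)<6][:,2],95)).round(4) for t in(500,520,540,555)if (abs(a@u-t)<6).any()];print(top)
t=s['eef_pos'][:2]*1000;print('tcp',t@u,t@v)
```

```text
[0.48184197 0.06703404 0.15132356] [-3.14158911e+00 -4.57664747e-06  1.60715642e-01]
base 6070 [array([500.5,  76.4]), array([174.7,  84. ]), np.float64(9.4)] [[407.3999938964844, 103.5999984741211], [421.20001220703125, 20.700000762939453], [593.5, 49.20000076293945], [579.7999877929688, 132.10000610351562]]
vtop 1110 [array([542.4,  83.1]), array([81.2, 59.9]), np.float64(9.2)] [[497.5, 106.30000305175781], [507.1000061035156, 47.099998474121094], [587.2000122070312, 60.0], [577.7000122070312, 119.19999694824219]]
plate 1400 [array([548.1,  84.1]), array([67.6, 59.9]), np.float64(9.8)] [[509.70001220703125, 107.9000015258789], [519.9000244140625, 48.900001525878906], [586.5, 60.400001525878906], [576.2999877929688, 119.30000305175781]]
ears 1141 [array([585.8,  90.2]), array([17.6, 69.2]), np.float64(9.2)] [[571.5999755859375, 122.9000015258789], [582.5999755859375, 54.70000076293945], [599.9000244140625, 57.5], [588.9000244140625, 125.69999694824219]]
base along [428.2 542.7 591.9] across [-45.7   9.6  36.5]
vtop along [508.6 530.1 585.1] across [-34.3  13.3  25.1]
plate along [524.4 565.7 583.9] across [-34.   -4.4  24.7]
ears along [584.  590.9 600.7] across [-38.5  -3.7  29.5]
screw? [533.6 536.2 548.5 563.6 571.2 587.1] [-18.9  -5.1   7.2]
row126 [0.5524 0.0837 0.0587] 558.7
row130 [0.5496 0.0832 0.0591] 555.8
row134 [0.5467 0.0828 0.0573] 552.9
row138 [0.5438 0.0824 0.058 ] 550.0
row142 [0.541  0.0819 0.0587] 547.1
row146 [0.538  0.0815 0.0581] 544.1
row150 [0.5352 0.081  0.0596] 541.3
row154 [0.5323 0.0806 0.0597] 538.3
row158 [0.5265 0.0802 0.0376] 532.6
row162 [0.5232 0.0797 0.0373] 529.2
row166 [0.5391 0.0794 0.1625] 544.8
row170 [0.5392 0.0791 0.1735] 544.9
row174 [0.5389 0.0789 0.1808] 544.6
axle 9.361273 516.0269 72.22134 along [489.7 544.9] across [-19.8 -11.2  -2.8]
[np.float64(0.1822), np.float64(0.1825), np.float64(0.1826)]
tcp 486.3611668234142 -10.865736481127927
```

```bash
python3 -m jog '-.125 -.04 0 0 0 0 1;-.125 -.043 0 0 0 0 1;0 0 .12 0 0 0 1;0 0 .18 0 0 0 1;0 0 .2 0 0 0 1;0 0 .2 0 0 0 1;0 0 .18 0 0 0 1;0 0 .12 0 0 0 1'
python3 -m jog '0 0 .1 0 0 0 1;0 0 .1 0 0 0 1;0 0 .08 0 0 0 1;0 0 .05 0 0 0 1;0 0 .03 0 0 0 1;0 0 0 0 0 0 1;0 0 0 0 0 0 1;0 0 0 0 0 0 1'
python3 - <<'E'
from h import *
im,P=snap('wrist');save('w3.png',im);np.savez('pics/w3',im=im,P=P);s=monitor.state();print(s['eef_pos'],s['wrist_force'],s['ft_torque'])
E
```

```text
time_s: 11.23
eef_pos: [0.4603, 0.0704, 0.0693]
ee_rot: [-3.141, 0.002, 0.161]
wrist_force: [-0.6, -0.5, -4.0]
opening: 0.02
grasp_force: 59.4
time_s: 11.9
eef_pos: [0.4615, 0.0705, 0.043]
ee_rot: [3.141, -0.001, 0.161]
wrist_force: [0.4, -0.3, -4.2]
opening: 0.02
grasp_force: 59.4
[0.46153597 0.07053972 0.04306532] [-0.04188248 -0.83287803 -3.90193539] [ 0.05721427 -0.12048284  0.03444266]
```

View pics/w3.png

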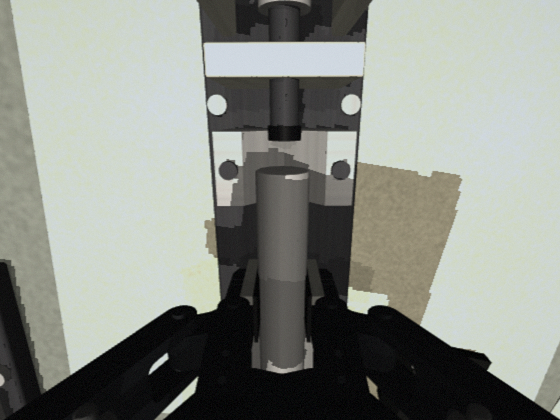

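The axle end is at (283,170), between the V-block edges (213 and 357, centre 285), with the screw tip ahead at (285,138). It's nearly centred, so I lower it slowly.

```bash
python3 - <<'E'
from h import *
d=np.load('pics/w3.npz');P=d['P'];y=np.radians(9.2);u=np.array([np.cos(y),np.sin(y)]);v=np.array([-u[1],u[0]])
def f(r0,r1,c0,c1,z0,z1):
    w=P[r0:r1,c0:c1].reshape(-1,3);w=w[np.isfinite(w).all(1)];w=w[(w[:,2]>z0)&(w[:,2]<z1)];a=w[:,:2]*1000;return len(w),np.percentile(a@u,[1,50,99]).round(1),np.percentile(a@v,[1,50,99]).round(1),np.median(w[:,2]).round(4),np.percentile(w[:,2],97).round(4)
print('axle',f(168,300,250,315,.056,.08))
print('screw',f(80,142,262,305,.05,.066))
print('vtop',f(128,215,205,365,.0515,.057))
print('plate',f(38,80,200,370,.0575,.064))
E
python3 -m jog '0 .004 .0125 0 0 0 1;0 .004 .0125 0 0 0 1;0 0 .0125 0 0 0 1;0 0 .0125 0 0 0 1;0 0 .0125 0 0 0 1;0 0 .0125 0 0 0 1;0 0 .0125 0 0 0 1;0 0 .0125 0 0 0 1'
```

```text
axle (7170, array([470.9, 499.9, 525.4]), array([-17. ,  -4.1,   8.9]), np.float64(0.0723), np.float64(0.0748))
screw (1838, array([536.6, 547.8, 559.2]), array([-11.2,  -4.9,   1.5]), np.float64(0.0575), np.float64(0.0596))
vtop (5159, array([508.1, 525.8, 539.9]), array([-34.5,  -5.4,  24.9]), np.float64(0.0545), np.float64(0.0566))
plate (5832, array([559.8, 565.9, 571.8]), array([-33.9,  -4.5,  24.3]), np.float64(0.0605), np.float64(0.0618))
time_s: 12.62
eef_pos: [0.4611, 0.0699, 0.0344]
ee_rot: [-3.142, 0.0, 0.161]
wrist_force: [-0.3, 1.3, -4.7]
opening: 0.0203
grasp_force: 59.4
```

```bash
python3 -m jog '0 0 .00625 0 0 0 1;0 0 .00625 0 0 0 1;0 0 .00625 0 0 0 1;0 0 0 0 0 0 1;0 0 0 0 0 0 1;0 0 0 0 0 0 1;0 0 0 0 0 0 1;0 0 0 0 0 0 1'
```

```text
time_s: 13.28
eef_pos: [0.4613, 0.0698, 0.0331]
ee_rot: [3.141, -0.0, 0.161]
wrist_force: [0.3, -2.2, -3.4]
opening: 0.0203
grasp_force: 59.5
```

```bash
python3 -m jog '0 .003 .005 0 0 0 1;0 0 .005 0 0 0 1;0 0 0 0 0 0 1;0 0 0 0 0 0 1;0 0 0 0 0 0 1;0 0 0 0 0 0 1;0 0 0 0 0 0 1;0 0 0 0 0 0 1'
```

```text
time_s: 13.95
eef_pos: [0.4615, 0.0695, 0.0325]
ee_rot: [3.141, -0.001, 0.161]
wrist_force: [-0.1, -3.8, 1.9]
opening: 0.02
grasp_force: 59.9
```

```bash
python3 -m jog '0 .005 .003 0 0 0 1;0 0 0 0 0 0 1;0 0 0 0 0 0 1;0 0 0 0 0 0 .3;0 0 0 0 0 0 .3;0 0 0 0 0 0 .3;0 0 0 0 0 0 .3;0 0 0 0 0 0 .3'
python3 -m jog '0 0 0 0 0 0 1;0 0 0 0 0 0 1;0 0 0 0 0 0 1;0 0 0 0 0 0 1;0 0 0 0 0 0 1;0 0 0 0 0 0 1;0 0 0 0 0 0 1;0 0 0 0 0 0 1'
```

```text
time_s: 14.62
eef_pos: [0.461, 0.0695, 0.0317]
ee_rot: [-3.141, 0.0, 0.161]
wrist_force: [0.1, -0.8, -0.9]
opening: 0.03
grasp_force: 0.0
time_s: 15.28
eef_pos: [0.4612, 0.0694, 0.032]
ee_rot: [-3.141, 0.0, 0.161]
wrist_force: [-1.5, 1.5, 2.4]
opening: 0.0204
grasp_force: 58.5
```

```bash
python3 -m jog '.0117 0 0 0 0 0 1;.0117 0 0 0 0 0 1;.0117 0 0 0 0 0 1;.0117 0 0 0 0 0 1;.0117 0 0 0 0 0 1;.0117 0 0 0 0 0 1;.0117 0 0 0 0 0 1;.0117 0 0 0 0 0 1'
python3 -m jog '.003 0 0 0 0 0 1;.003 0 0 0 0 0 1;.003 0 0 0 0 0 1;.003 0 0 0 0 0 1;0 0 0 0 0 0 1;0 0 0 0 0 0 1;0 0 0 0 0 0 1;0 0 0 0 0 0 1'
```

```text
time_s: 15.95
eef_pos: [0.4687, 0.0706, 0.032]
ee_rot: [-3.141, 0.0, 0.161]
wrist_force: [-2.4, 2.1, 5.0]
opening: 0.0199
grasp_force: 58.6
time_s: 16.62
eef_pos: [0.4696, 0.0707, 0.032]
ee_rot: [-3.141, -0.0, 0.161]
wrist_force: [-2.0, 3.2, 5.4]
opening: 0.0203
grasp_force: 58.6
```

```bash
python3 -m jog '.0015 -.003 0 0 0 0 1;.0015 0 -.002 0 0 0 1;.0015 0 0 0 0 0 1;.0015 0 0 0 0 0 1;.0015 0 0 0 0 0 1;.0015 0 0 0 0 0 1;0 0 0 0 0 0 1;0 0 0 0 0 0 1'
```

```text
time_s: 17.28
eef_pos: [0.4702, 0.0708, 0.032]
ee_rot: [3.141, 0.0, 0.161]
wrist_force: [-1.4, 1.6, 1.7]
opening: 0.0204
grasp_force: 58.6
```

```bash
python3 -m jog '.0015 0 0 0 0 0 1;.0015 0 0 0 0 0 1;.0015 0 0 0 0 0 1;.0015 0 0 0 0 0 1;.0015 0 0 0 0 0 1;0 0 0 0 0 0 1;0 0 0 0 0 0 1;0 0 0 0 0 0 1'
```

```text
time_s: 17.95
eef_pos: [0.4708, 0.071, 0.0321]
ee_rot: [3.141, -0.0, 0.161]
wrist_force: [-1.3, -1.0, -0.0]
opening: 0.0201
grasp_force: 58.6
```

```bash
python3 -m jog '.0015 0 0 0 0 0 1;.0015 0 0 0 0 0 1;.0015 0 0 0 0 0 1;.0015 0 0 0 0 0 1;0 0 0 0 0 0 1;0 0 0 0 0 0 1;0 0 0 0 0 0 1;0 0 0 0 0 0 1'
```

```text
time_s: 18.62
eef_pos: [0.4713, 0.0711, 0.0321]
ee_rot: [3.141, -0.0, 0.161]
wrist_force: [0.1, -1.6, -1.9]
opening: 0.0203
grasp_force: 58.6
```

```bash
python3 -m jog '.0015 0 0 0 0 0 1;.0015 0 0 0 0 0 1;.0015 0 0 0 0 0 1;.0015 0 0 0 0 0 1;0 0 0 0 0 0 1;0 0 0 0 0 0 1;0 0 0 0 0 0 1;0 0 0 0 0 0 1'
```

```text
time_s: 19.28
eef_pos: [0.4718, 0.0712, 0.0321]
ee_rot: [3.142, -0.0, 0.161]
wrist_force: [0.4, -1.4, -2.8]
opening: 0.0206
grasp_force: 58.6
```

```bash
python3 -m jog '.0015 0 .001 0 0 0 1;.0015 0 0 0 0 0 1;.0015 0 0 0 0 0 1;.0015 0 0 0 0 0 1;0 0 0 0 0 0 1;0 0 0 0 0 0 1;0 0 0 0 0 0 1;0 0 0 0 0 0 1'
```

```text
time_s: 19.95
eef_pos: [0.472, 0.0712, 0.032]
ee_rot: [3.142, 0.001, 0.161]
wrist_force: [-3.2, -4.1, 1.2]
opening: 0.0203
grasp_force: 58.7
```

```bash
python3 -m jog '.0015 0 0 0 0 0 1;.0015 0 0 0 0 0 1;.0015 0 0 0 0 0 1;.0015 0 0 0 0 0 1;0 0 0 0 0 0 1;0 0 0 0 0 0 1;0 0 0 0 0 0 1;0 0 0 0 0 0 1'
```

```text
time_s: 20.62
eef_pos: [0.4719, 0.0712, 0.032]
ee_rot: [3.142, 0.002, 0.161]
wrist_force: [-5.6, -3.9, 4.5]
opening: 0.0198
grasp_force: 58.9
```

```bash
python3 -m jog '.001 0 0 0 0 0 1;.001 0 0 0 0 0 1;.001 0 0 0 0 0 1;0 0 0 0 0 0 1;0 0 0 0 0 0 1;0 0 0 0 0 0 1;0 0 0 0 0 0 1;0 0 0 0 0 0 1'
python3 - <<'E'
from h import *
s=monitor.state();print(s['wrist_force'],s['eef_pos'])
im,P=snap('wrist');save('w4.png',im[60:330,130:430]);np.savez('pics/w4',im=im,P=P);y=np.radians(9.2);u=np.array([np.cos(y),np.sin(y)]);v=np.array([-u[1],u[0]])
w=P[80:300,250:315].reshape(-1,3);w=w[np.isfinite(w).all(1)];w=w[(w[:,2]>.055)&(w[:,2]<.07)];a=w[:,:2]*1000
for t in range(480,560,8):
    k=abs(a@u-t)<4
    if k.any(): print(t,k.sum(),np.percentile(w[k][:,2],95).round(4),np.percentile(a[k]@v,[3,97]).mean().round(1))
for l in('leaf',):
  for r in nets.masks_of(l,'top'):
    q=0
E
```

```text
time_s: 21.28
eef_pos: [0.472, 0.0712, 0.032]
ee_rot: [3.142, 0.002, 0.161]
wrist_force: [-6.6, -3.4, 5.1]
opening: 0.0197
grasp_force: 59.0
[-6.64208553 -3.3997483   5.07962525] [0.47196067 0.07122976 0.0319706 ]
480 262 0.063 -4.8
488 1141 0.0683 -5.0
496 815 0.0633 -4.8
504 857 0.0634 -4.8
512 905 0.0633 -4.7
520 962 0.0635 -4.8
528 1028 0.0633 -4.7
536 975 0.0632 -4.7
544 627 0.0594 -4.9
552 628 0.0588 -4.7
```

View pics/w4.png

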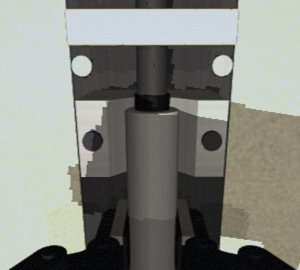

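The axle sits straight in both V-blocks with its end on the black screw tip (crop 152,105). Its top is at z = 0.063 (0.0626 expected) and it lies 0.2 mm off the centre line. I'll press slightly more, hold, release and go up.

```bash
python3 -m jog '.0015 0 0 0 0 0 1;.0015 0 0 0 0 0 1;0 0 0 0 0 0 1;0 0 0 0 0 0 1;0 0 0 0 0 0 1;0 0 0 0 0 0 1;0 0 0 0 0 0 1;0 0 0 0 0 0 1'
python3 -m jog '0 0 0 0 0 0 1;0 0 0 0 0 0 .3;0 0 0 0 0 0 .3;0 0 0 0 0 0 -.2;0 0 0 0 0 0 -.2;0 0 0 0 0 0 -.2;0 0 0 0 0 0 -.2;0 0 -.05 0 0 0 -.2'
python3 -m jog '0 0 -.1 0 0 0 -.2;0 0 -.15 0 0 0 -.2;0 0 -.2 0 0 0 -.2;0 0 -.2 0 0 0 -.2;0 0 -.2 0 0 0 -.2;0 0 -.2 0 0 0 -.2;0 0 -.2 0 0 0 -.2;0 0 -.2 0 0 0 -.2'
python3 -m jog '0 0 -.2 0 0 0 -.2;0 0 -.2 0 0 0 1;0 0 -.2 0 0 0 1;0 0 -.2 0 0 0 1;0 0 -.2 0 0 0 1;0 0 -.2 0 0 0 1;0 0 -.15 0 0 0 1;0 0 0 0 0 0 1'
python3 - <<'E'
from h import *
y=np.radians(9.2);u=np.array([np.cos(y),np.sin(y)]);v=np.array([-u[1],u[0]])
im,P=snap('side');np.savez('pics/side2',im=im,P=P);save('s2.png',im)
for r in nets.masks_of('leaf','side'):
    q=P[r['mask']];q=q[np.isfinite(q).all(1)]
    if np.hypot(*(np.median(q,0)[:2]-[.61,.09]))>.06: continue
    x=q[:,:2]@u*1000-476
    for z in np.arange(.08,.2,.02):
        k=abs(q[:,2]-z)<.006
        if k.any(): print('leaf z',z.round(2),np.percentile(x[k],[5,50,95]).round(1))
    print('zmax',np.percentile(q[:,2],99))
E
```

```text
time_s: 22.05
eef_pos: [0.472, 0.0712, 0.032]
ee_rot: [3.142, 0.003, 0.161]
wrist_force: [-7.9, -4.4, 6.9]
opening: 0.0204
grasp_force: 59.1
time_s: 22.72
eef_pos: [0.4726, 0.0715, 0.0355]
ee_rot: [-3.141, 0.001, 0.161]
wrist_force: [0.2, -0.7, -0.5]
opening: 0.0511
grasp_force: 0.0
time_s: 23.38
eef_pos: [0.4733, 0.0715, 0.1537]
ee_rot: [3.142, -0.001, 0.161]
wrist_force: [0.1, 0.6, -0.3]
opening: 0.0514
grasp_force: 0.0
time_s: 24.05
eef_pos: [0.4747, 0.0715, 0.2637]
ee_rot: [3.141, -0.006, 0.161]
wrist_force: [0.2, -0.2, -0.5]
opening: 0.0002
grasp_force: 0.0
leaf z 0.08 [110.6 114.  120.6]
leaf z 0.1 [117.8 120.3 128.1]
leaf z 0.12 [123.7 127.4 136. ]
leaf z 0.14 [131.6 134.6 141.7]
leaf z 0.16 [137.8 142.  146.9]
leaf z 0.18 [145.2 148.8 153.9]
zmax 0.1778204797030359
```

```bash
python3 -m jog '.3 0 0 0 0 0 1;.3 0 0 0 0 0 1;.3 0 0 0 0 0 1;.3 0 0 0 0 0 1;.3 0 0 0 0 0 1;.3 0 0 0 0 0 1;.3 0 0 0 0 0 1;.3 0 0 0 0 0 1'
python3 -m jog '0 0 .1 0 0 0 1;0 0 .2 0 0 0 1;0 0 .25 0 0 0 1;0 0 .25 0 0 0 1;0 0 .25 0 0 0 1;0 0 .2 0 0 0 1;0 0 .15 0 0 0 1;0 0 0 0 0 0 1'
python3 - <<'E'
from h import *
y=np.radians(9.2);u=np.array([np.cos(y),np.sin(y)]);v=np.array([-u[1],u[0]])
p=monitor.state()['eef_pos']*1000;print(p[:2]@u-476,p[:2]@v+4.6,p[2])
E
```

```text
time_s: 24.82
eef_pos: [0.663, 0.1024, 0.2577]
ee_rot: [-3.141, 0.003, 0.161]
wrist_force: [0.3, 0.6, -0.3]
opening: -0.0001
grasp_force: 0.0
time_s: 25.48
eef_pos: [0.6594, 0.102, 0.143]
ee_rot: [-3.141, 0.008, 0.161]
wrist_force: [-0.6, -0.4, -0.6]
opening: -0.0001
grasp_force: 0.0
191.2128700911827 -0.11089646951903287 143.03706562174457
```

```bash
python3 -m jog '-.09 0 -.027 0 0 0 1;-.09 0 -.027 0 0 0 1;-.09 0 -.027 0 0 0 1;-.09 0 -.027 0 0 0 1;-.09 0 -.027 0 0 0 1;-.09 0 -.027 0 0 0 1;-.09 0 -.027 0 0 0 1;-.09 0 -.027 0 0 0 1'
python3 -m jog '-.078 0 0 0 0 0 1;-.078 0 0 0 0 0 1;-.078 0 0 0 0 0 1;-.078 0 0 0 0 0 1;-.072 0 .028 0 0 0 1;-.072 0 .028 0 0 0 1;-.072 0 .028 0 0 0 1;-.072 0 .028 0 0 0 1'
python3 - <<'E'
from h import *
y=np.radians(9.2);u=np.array([np.cos(y),np.sin(y)]);v=np.array([-u[1],u[0]])
p=monitor.state()['eef_pos']*1000;print(p[:2]@u-476,p[:2]@v+4.6,p[2])
im,P=snap('side');save('s3.png',cv2.resize(im[110:270,190:400],(630,480)))
E
```

```text
time_s: 26.15
eef_pos: [0.6051, 0.0928, 0.1658]
ee_rot: [3.141, -0.0, 0.161]
wrist_force: [2.1, -0.7, -0.5]
opening: -0.0001
grasp_force: 0.9
time_s: 26.82
eef_pos: [0.5577, 0.0852, 0.156]
ee_rot: [-3.142, 0.0, 0.161]
wrist_force: [0.4, 0.8, 1.0]
opening: -0.0002
grasp_force: 0.7
88.18685690246525 -0.46880060694792736 155.95904412350305
```

View pics/s3.png

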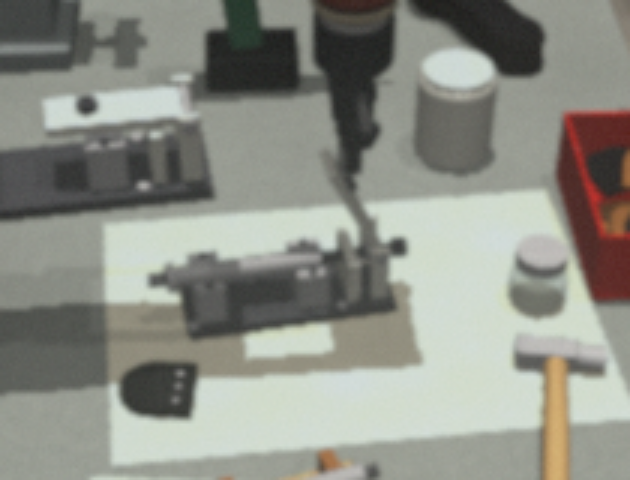

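The leaf is following the finger (at crop 350,170) and leans towards the V-blocks at about 60 degrees. The axle is in place, so I continue down the arc.

```bash
python3 -m jog '-.075 0 .056 0 0 0 1;-.075 0 .056 0 0 0 1;-.075 0 .056 0 0 0 1;-.075 0 .056 0 0 0 1;-.05 0 .06 0 0 0 1;-.05 0 .06 0 0 0 1;-.05 0 .06 0 0 0 1;-.05 0 .06 0 0 0 1'
python3 -m jog '-.025 0 .06 0 0 0 1;-.025 0 .06 0 0 0 1;-.025 0 .06 0 0 0 1;-.025 0 .06 0 0 0 1;-.01 0 .05 0 0 0 1;-.01 0 .05 0 0 0 1;0 0 0 0 0 0 1;0 0 0 0 0 0 1'
python3 - <<'E'
from h import *
y=np.radians(9.2);u=np.array([np.cos(y),np.sin(y)]);v=np.array([-u[1],u[0]])
p=monitor.state()['eef_pos']*1000;print(p[:2]@u-476,p[:2]@v+4.6,p[2])
E
```

```text
time_s: 27.53
eef_pos: [0.5183, 0.0788, 0.1184]
ee_rot: [-3.142, 0.001, 0.161]
wrist_force: [-0.1, 0.5, 0.5]
opening: 0.0001
grasp_force: 0.6
time_s: 28.2
eef_pos: [0.5093, 0.0773, 0.0916]
ee_rot: [-3.142, 0.001, 0.161]
wrist_force: [0.5, 0.3, 0.1]
opening: 0.0003
grasp_force: 0.0
39.117500109775506 -0.47488913255279286 91.64356555925521
```

```bash
python3 -m jog '0 0 .016 0 0 0 1;0 0 .016 0 0 0 1;0 0 .016 0 0 0 1;0 0 .016 0 0 0 1;0 0 .016 0 0 0 1;0 0 .016 0 0 0 1;0 0 .016 0 0 0 1;0 0 0 0 0 0 1'
```

```text
time_s: 28.87
eef_pos: [0.5094, 0.0773, 0.0828]
ee_rot: [-3.142, 0.0, 0.161]
wrist_force: [0.2, -0.5, -0.6]
opening: 0.0
grasp_force: 0.0
```

```bash
python3 -m jog '0 0 .006 0 0 0 1;0 0 .006 0 0 0 1;0 0 .004 0 0 0 1;0 0 0 0 0 0 1;0 0 0 0 0 0 1;0 0 0 0 0 0 1;0 0 0 0 0 0 1;0 0 0 0 0 0 1'
```

```text
time_s: 29.53
eef_pos: [0.5096, 0.0773, 0.0818]
ee_rot: [3.142, -0.0, 0.161]
wrist_force: [0.5, -0.4, -0.4]
opening: -0.0001
grasp_force: 0.0
```

```bash
python3 -m jog '0 0 .005 0 0 0 1;0 0 .005 0 0 0 1;0 0 .005 0 0 0 1;0 0 .003 0 0 0 1;0 0 0 0 0 0 1;0 0 0 0 0 0 1;0 0 0 0 0 0 1;0 0 0 0 0 0 1'
python3 - <<'E'
from h import *
im,P=snap('side');save('s4.png',cv2.resize(im[110:270,190:400],(630,480)))
E
```

```text
time_s: 30.2
eef_pos: [0.5095, 0.0774, 0.0805]
ee_rot: [3.142, -0.0, 0.161]
wrist_force: [-2.4, -0.4, 4.8]
opening: -0.0002
grasp_force: 2.0
```

View pics/s4.png

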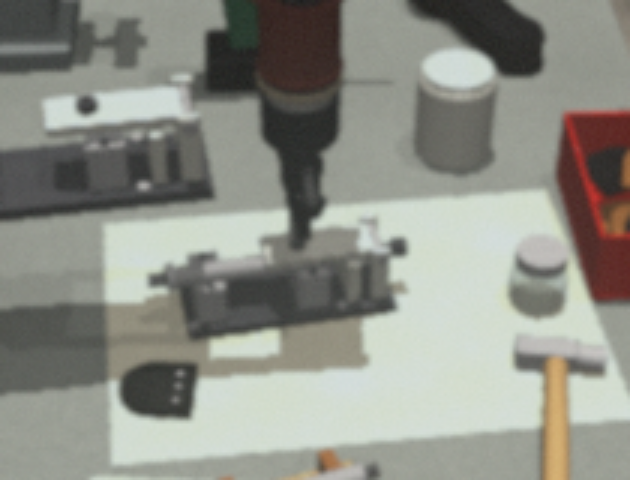

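The leaf is flat under the finger, and contact came at z = 0.0805 against an expected bush top of 0.0806. One firmer press, then retreat and check.

```bash
python3 -m jog '0 0 .004 0 0 0 1;0 0 .003 0 0 0 1;0 0 0 0 0 0 1;0 0 0 0 0 0 1;0 0 0 0 0 0 1;0 0 0 0 0 0 1;0 0 -.03 0 0 0 1;0 0 -.1 0 0 0 1'
python3 -m jog '0 0 -.15 0 0 0 1;0 0 -.2 0 0 0 1;0 0 -.2 0 0 0 1;0 0 -.2 0 0 0 1;0 0 -.2 0 0 0 1;0 0 -.2 0 0 0 1;-.2 0 -.1 0 0 0 1;-.2 0 0 0 0 0 1'
python3 -m jog '-.2 0 0 0 0 0 1;-.2 0 0 0 0 0 1;-.2 0 0 0 0 0 1;0 0 0 0 0 0 1;0 0 0 0 0 0 1;0 0 0 0 0 0 1;0 0 0 0 0 0 1;0 0 0 0 0 0 1'
python3 - <<'E'
from h import *
y=np.radians(9.2);u=np.array([np.cos(y),np.sin(y)]);v=np.array([-u[1],u[0]])
im,P=snap('wrist');save('w5.png',im)
q=P.reshape(-1,3);q=q[np.isfinite(q).all(1)];x=q[:,:2]@u*1000-476;w=q[:,:2]@v*1000+4.6
for a in range(0,120,8):
    k=(abs(x-a)<4)&(abs(w)<20)&(q[:,2]>.05)&(q[:,2]<.1)
    if k.sum()>20: print(a,k.sum(),np.percentile(q[k][:,2],[50,95]).round(4))
E
```

```text
time_s: 30.92
eef_pos: [0.5084, 0.0774, 0.089]
ee_rot: [-3.141, 0.002, 0.161]
wrist_force: [-0.6, -0.7, 0.7]
opening: 0.0003
grasp_force: 0.0
time_s: 31.58
eef_pos: [0.4797, 0.0722, 0.1939]
ee_rot: [3.141, -0.006, 0.161]
wrist_force: [0.9, -0.1, -0.1]
opening: 0.0003
grasp_force: 0.0
time_s: 32.25
eef_pos: [0.4312, 0.0646, 0.1904]
ee_rot: [3.142, -0.0, 0.161]
wrist_force: [0.5, -0.4, -0.2]
opening: 0.0
grasp_force: 0.0
0 212 [0.0635 0.0737]
8 476 [0.0731 0.0741]
16 478 [0.0731 0.0741]
24 475 [0.073  0.0741]
32 488 [0.0736 0.0819]
40 507 [0.0738 0.082 ]
48 537 [0.0732 0.0744]
56 550 [0.0731 0.0743]
64 558 [0.0731 0.0742]
72 565 [0.0731 0.0744]
80 597 [0.0732 0.0744]
88 615 [0.0731 0.0744]
96 637 [0.0731 0.0743]
104 655 [0.0731 0.0744]
112 669 [0.0729 0.0742]
```

View pics/w5.png

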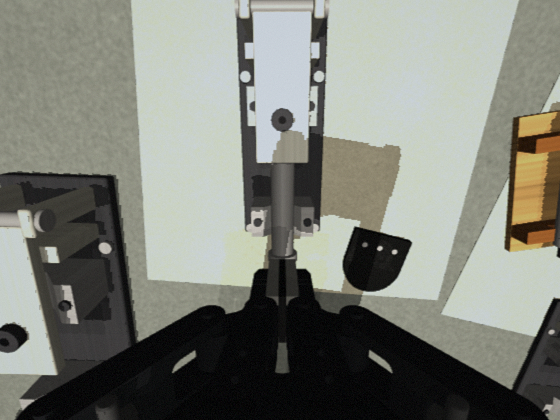

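Run:
```python
from h import *
y=np.radians(9.2);u=np.array([np.cos(y),np.sin(y)]);v=np.array([-u[1],u[0]])
im,P=snap('wrist')
q=P[150:262,240:330].reshape(-1,3);q=q[np.isfinite(q).all(1)];x=q[:,:2]@u*1000-476;w=q[:,:2]@v*1000+4.6
for a in range(-102,0,6):
    k=(abs(x-a)<3)&(abs(w)<15)&(q[:,2]>.053)&(q[:,2]<.072)
    if k.sum()>10: print(a,k.sum(),np.percentile(q[k][:,2],95).round(4),np.percentile(w[k],[3,97]).mean().round(2))
k=(abs(w)<15)&(q[:,2]>.0648)&(q[:,2]<.07)&(x<-60);print('collar',k.sum(),np.percentile(x[k],[2,50,98]).round(1))
```

```text
-96 15 0.0595 -0.46
-90 164 0.0661 -0.39
-84 125 0.0634 -0.44
-78 127 0.0635 0.09
-72 130 0.0635 0.1
-66 125 0.0634 0.07
-60 130 0.0633 0.09
-54 134 0.0634 0.05
-48 134 0.0635 0.02
-42 139 0.0632 0.03
-36 137 0.0636 0.01
-30 150 0.0633 -0.01
-24 142 0.0637 0.0
-18 153 0.0634 -0.25
-12 151 0.0632 -0.25
-6 158 0.0637 -0.37
collar 23 [-90.9 -89.9 -89.3]
```

The collar's inner face is at about -89.5 mm, so the plain end is at about 60.5 mm, right at the screw tip. The leaf is flat and the robot is clear, so I hand in.

```bash
python3 -c "
from bench import ticket
print(ticket.job_done())"
```

```text
the job is handed in; nothing more can be done
None
```

The collared axle is seated in both V-blocks and was pressed home on the stop screw with about 6 to 8 N. The leaf is flat on it, the robot is clear of everything and the job is handed in at about 32 s, but no verdict came back.

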